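Spin the seedling turntable and stop it on its index

TASK

Spin the seedling for the side camera: with a fingertip flick the turntable's wheel once (its peg is there to push against), in either direction, so that it coasts untouched for at least three seconds, and then brake the running wheel with a fingertip just as the peg comes to the index plate, so that it stops for good with the peg in front of the plate, within the plate's width (do not stop it elsewhere and push it round by hand). Leave the wheel at rest and stand clear. Nothing is to be grasped or lifted: the potted seedling stays standing at the wheel's centre, and everything else stays where it is.

Things in the scene. Friction and masses are not known exactly. Their poses are not given: they have to be found in the camera images.
- turntable: fixed turntable base: dark steel square plate 310 x 310 x 12 mm, with a bearing post at its centre carrying the wheel. Origin: centre of its underside, on the table; z is up, along the axle. Its -x side carries the index plate: upright bare aluminium, 28 mm wide (along y), 14 mm thick, centred 125 mm from the axle, just outside the wheel's rim, top 70 mm above the table. Its place and yaw vary.
- axle (a point): on the wheel's axis, at its upper face, 58 mm above the table. The wheel: a level aluminium disc, 220 mm diameter, 10 mm thick, about 0.8 kg, turning very freely (flicked to 2 rad/s it coasts for about twelve seconds, slowing gradually). Its face is bare between pot and rim except for the peg; a fingertip pressed on it with a few newtons stops it almost at once.
- peg (a point): foot of the wheel's only peg, on the wheel's upper face, 90 mm from the axle: an upright dark steel pin 14 mm in diameter that stands 40 mm above the face (its top 98 mm above the table). It is rigidly fixed to the wheel and goes round with it.
- index (a point): fixed point of the base, 90 mm from the axle towards the index plate, at the height of the wheel's upper face: where the foot of the peg is to come to rest.
- wheel (a joint): angle of the wheel in rad, counter-clockwise seen from above, unlimited (it keeps counting over several turns). The peg is exactly in front of the index plate at 0 and at every whole multiple of 2 pi.
- pot_centre (a point): centre, half-way up, of the loose potted seedling at the middle of the wheel: a white tapered pot 68 mm in diameter at the rim and 62 mm high, 0.22 kg, with thin leaves to about 90 mm above its rim (seen only); it rides on the wheel.
- vial: bystander: loose amber glass cylinder, 26 mm diameter, 50 mm high, upright on one of the two corners of the base plate opposite the index plate; origin at its underside
- beaker: bystander: loose clear open beaker, 48 mm diameter, 50 mm high, on the other corner of the base plate opposite the index plate; origin at its underside
- pot_left: bystander: loose white seedling pot, 100 mm diameter, 90 mm high plus leaves of 130 mm, on the table to the robot's left; origin at its underside
- pot_right: bystander: loose white seedling pot, 100 mm diameter, 90 mm high plus leaves of 120 mm, on the table to the robot's right; origin at its underside
- spray: bystander: loose white bottle, 60 mm diameter, 160 mm high, to the robot's right; origin at its underside
- trowel: bystander: loose spoon-shaped trowel lying on the table to the robot's left; origin at its underside
- seed_jar: bystander: loose glass jar with steel lid, 64 mm diameter, 75 mm high, to the robot's right; origin at its underside

How it is judged:
By the outcome, as a careful person would: the job done as asked, in the order asked, and still so for the second after the job is handed in, with the robot touching nothing.
It also fails if it takes over 51 s, if anything falls off the work surface, if the arm or the gripper's body presses on something with over 40 N, if the wrist force passes 120 N, or if a joint passes its speed limit or range.

ROBOT

A 6-joint arm with a two-finger parallel gripper is mounted at the origin on the work surface. World frame = base frame: x ahead of the robot, y to its left, z up, the work surface at z = 0. Lengths are in m, angles in rad, forces in N, time in s.
With the tool pointing down it reaches from about 0.325 to 0.775 m from the base axis. Payload 5.5 kg.
Tool frame: the origin (TCP) lies between the finger pads; the fingertips stand 8 mm ahead of it and the grasp point (between the pads) lies 11 mm behind it (tcp_to_tips is the distance from the TCP to the fingertips, in m); z points along the fingers, y is the line along which they close (so a half turn about z gives the same grasp; the last joint's range is limited). The gripper opens to 88 mm and grips with 3 to 60 N. Pads are 20 mm wide; open, the fingers measure 115 mm over their backs; the gripper's body (75 mm by 178 mm) begins 61 mm behind the grasp point.
Start: joints at [1.145, 0.091, 1.231, -0, 1.82, -0.057], TCP at [0.216, 0.56, 0.231] pointing down, gripper open.
Joint ranges: [-2.87, 2.87], [-0.86, 2.18], [0.17, 2.46], [-1.51, 4.65], [0.06, 2.69], [-2.65, 2.65]. Speed limits (rad/s): [2.57, 2.57, 3.01, 3.14, 3.14, 3.14].

INTERFACE

Orientations are given as a unit quaternion [w, x, y, z].
In Python, from bench import * gives the robot as it stands. Calls block until the motion is done:
- move_to(position, orientation): joint-space move of the TCP to a pose.
- move_l(position, speed=0.15, orientation=None): straight line of the TCP; orientation=None keeps the orientation; speed is the mean speed in m/s.
- movej(angles): joint-space move.
- gripper_open() and close(): open the fingers fully, or close them until they stop; the grip force is fixed at half the most.
- hold(seconds).
- inverse_kinematics(position, orientation): joint angles nearest the present ones, or None.
- state(): the state.
- get_image(name): name is "side" or "top" or "wrist"; returns a dict with "frame" (420x560x3 uint8, blue, green, red), "depth" (420x560 float32, m along the optical axis (not along the pixel's ray), 0 where there is no reading), "camera_matrix" (3x3 intrinsics, pixels), "view" (4x4, takes a point from world to camera coordinates). Camera axes: x right, y up, looking along -z (the intrinsics and any distortion apply to the point x, -y, -z); pixel columns grow to the right and rows downward; lengths in m; the calibration is good to about 2 mm. The wrist camera is an equidistant fisheye: a pixel r from the principal point sees the ray r / f radians off the axis. A picture is of the moment at which its call begins.
A pose or a line that the arm cannot do raises IKError and nothing moves.
- job_done(): hands the job in; it is judged then, once.
The state is a dict: "time": time; "joint_pos": joint angles; "dq": joint speeds; "joint_torque": joint torques, N m; "ee_pos": TCP position; "ee_rot": TCP orientation; "ft_force": force on the tool from outside, world axes, zero at the start; "moment": the same for the moment, N m; "finger_gap": finger opening in m; "finger_force": force on a finger pad.
Only numpy, scipy, OpenCV 4.12 (cv2) and the standard library are available. Lean on these libraries where they do the work, as an engineer would, in place of code of your own. Each camera call takes 0.05 s, during which the arm holds its last target. There are 200 camera calls.

## Working session

There is one attempt and no reset: what is moved stays moved. The work goes in short steps, each a Python script; the robot and the scene stay as the last script left them, time stands still between calls to the robot, and variables do not carry over. Pictures are saved under pics/ and viewed, at most 10 in all, crops included, and the job is handed in when it is done.

```bash
ls; mkdir -p pics; python3 - <<'E'
from bench import *
import cv2,numpy as np
s=state();print(s)
for n in("top","side"):
    im=get_image(n);cv2.imwrite(f"pics/{n}0.png",im["frame"]);np.savez(f"{n}0.npz",**im)
    print(n,im["camera_matrix"],im["view"],[k for k in im])
E
```

```text
pics
{'time': 0.0, 'joint_pos': array([ 1.14529371e+00,  9.18511290e-02,  1.23187261e+00,  1.98332368e-05,
        1.81976928e+00, -5.66945903e-02]), 'dq': array([ 8.09772539e-04,  1.14389951e-03, -8.07870996e-04,  1.48968510e-04,
        3.86222795e-05, -3.47188056e-04]), 'joint_torque': array([-5.80878659e-04, -4.46453369e+01, -4.06444430e+01,  6.97858958e-02,
        2.93954951e-02, -1.21327912e-04]), 'ee_pos': array([0.21618324, 0.55941132, 0.22951897]), 'ee_rot': array([-2.36209986e-04,  1.83358209e-01,  9.83045708e-01, -9.20405030e-04]), 'ft_force': array([-0.12142898,  0.71655373, -0.03798039]), 'moment': array([ 0.01901457,  0.01864936, -0.04007295]), 'finger_force': 0.0, 'finger_gap': 0.08790666034868182}
top [[462.04793639   0.         278.29440612]
 [  0.         462.04793639 210.40099344]
 [  0.           0.           1.        ]] [[-2.14480128e-02 -9.99765778e-01 -2.89351826e-03  4.59826508e-02]
 [ 9.85896649e-01 -2.16307741e-02  1.65951518e-01 -5.35654230e-01]
 [-1.65975238e-01  7.06620336e-04  9.86129667e-01 -1.34381819e+00]
 [ 0.00000000e+00  0.00000000e+00  0.00000000e+00  1.00000000e+00]] ['frame', 'depth', 'camera_matrix', 'view']
side [[420.29937766   0.         280.6241175 ]
 [  0.         420.29937766 206.11992738]
 [  0.           0.           1.        ]] [[ 0.97464352 -0.2226042  -0.02274584 -0.52588334]
 [ 0.14985731  0.57386264  0.80512388 -0.1619051 ]
 [-0.16617097 -0.7881174   0.59267037 -0.95830236]
 [ 0.          0.          0.          1.        ]] ['frame', 'depth', 'camera_matrix', 'view']
```

View pics/top0.png

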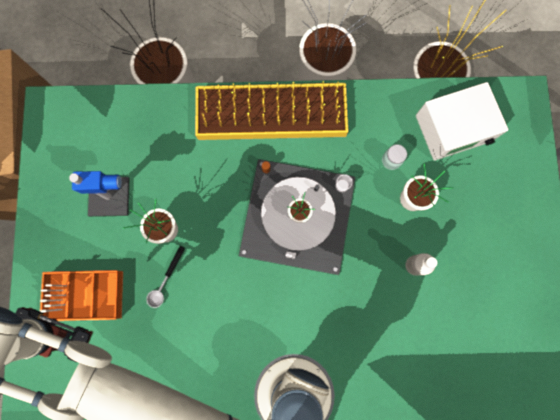

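View pics/side0.png

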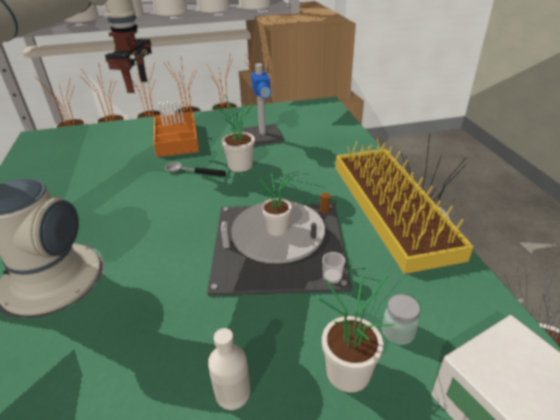

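Top: the wheel is centred near (299,215), with the peg near (318,187), the index plate near (290,254), the vial at (265,167) and the beaker at (344,183). Side: this agrees, with the plate at (225,235) and the peg at (313,230).

```bash
cat >h.py <<'E'
import numpy as np,cv2
def ray(im,uv):
    K=im["camera_matrix"];V=im["view"];uv=np.atleast_2d(uv).astype(float)
    d=np.c_[(uv[:,0]-K[0,2])/K[0,0],-(uv[:,1]-K[1,2])/K[1,1],-np.ones(len(uv))]
    R=V[:3,:3];return -R.T@V[:3,3],d@R
def onz(im,uv,z):
    c,d=ray(im,uv);return c+d*((z-c[2])/d[:,2])[:,None]
def cloud(im):
    h,w=im["depth"].shape;u,v=np.meshgrid(np.arange(w),np.arange(h))
    c,d=ray(im,np.c_[u.ravel(),v.ravel()]);return (c+d*im["depth"].reshape(-1,1)).reshape(h,w,3)
E
python3 - <<'E'
from h import *
im=np.load("top0.npz");P=cloud(im);f=im["frame"]
for n,(u,v) in dict(wheel=(275,215),wheel2=(320,225),base=(262,255),plate=(290,254),peg=(318,187),vial=(265,167),beak=(344,183),pot=(299,209)).items():
    print(n,P[v,u].round(3),f[v,u])
hsv=cv2.cvtColor(f,cv2.COLOR_BGR2HSV)
m=((hsv[...,1]<60)&(hsv[...,2]>95)).astype(np.uint8)*255
r=np.zeros_like(m);r[150:275,240:358]=1;m*=r
n,l,st,ce=cv2.connectedComponentsWithStats(m)
for i in range(1,n):
    if st[i,4]>12: print(st[i],ce[i].round(1),onz(im,ce[i],.058)[0].round(4))
i=1+np.argmax(st[1:,4]);c=max(cv2.findContours((l==i).astype(np.uint8),0,1)[0],key=len)
W=onz(im,cv2.convexHull(c)[:,0],.058).astype(np.float32)
print(cv2.minEnclosingCircle(W[:,:2]),cv2.fitEllipse(W[:,:2]*1000))
big=cv2.resize(f[150:275,240:358],None,fx=6,fy=6,interpolation=2)[:600]
crop=cv2.resize(f[155:275,240:358],None,fx=5,fy=5,interpolation=2)
cv2.imwrite("pics/c1.png",crop)
E
```

```text
wheel [0.521 0.044 0.059] [176 179 185]
wheel2 [ 0.488 -0.088  0.056] [175 177 184]
base [0.406 0.087 0.008] [93 92 97]
plate [0.403 0.003 0.073] [203 205 212]
peg [ 0.594 -0.082  0.1  ] [94 94 97]
vial [0.668 0.072 0.061] [ 38  88 169]
beak [ 0.623 -0.171  0.017] [230 229 235]
pot [ 0.526 -0.024  0.123] [34 54 95]
[335 174  18  20 280] [343.5 182.8] [ 0.6142 -0.1633  0.058 ]
[ 240  177  101   98 5583] [295.8 224.9] [ 0.4895 -0.0164  0.058 ]
[245 220   7   8  21] [247.5 222.8] [0.4992 0.1265 0.058 ]Traceback (most recent call last):
  File "<stdin>", line 13, in <module>
cv2.error: OpenCV(4.12.0) /io/opencv/modules/imgproc/src/shapedescr.cpp:201: error: (-215:Assertion failed) count >= 0 && (depth == CV_32F || depth == CV_32S) in function 'minEnclosingCircle'
```

```bash
python3 - <<'E'
from h import *
im=np.load("top0.npz");P=cloud(im);f=im["frame"]
hsv=cv2.cvtColor(f,cv2.COLOR_BGR2HSV)
m=((hsv[...,1]<50)&(hsv[...,2]>128)).astype(np.uint8)
r=np.zeros_like(m);r[150:275,240:358]=1;m*=r
n,l,st,ce=cv2.connectedComponentsWithStats(m)
for i in range(1,n):
    if st[i,4]>12: print(st[i],ce[i].round(1),onz(im,ce[i],.07)[0].round(4))
i=1+np.argmax(st[1:,4]);c=max(cv2.findContours((l==i).astype(np.uint8),0,1)[0],key=len)
W=np.ascontiguousarray(onz(im,cv2.convexHull(c)[:,0],.058)[:,:2]*1000,dtype=np.float32)
print(cv2.minEnclosingCircle(W),cv2.fitEllipse(W))
# depth: wheel points
q=P[150:275,240:358].reshape(-1,3);w=q[abs(q[:,2]-.058)<.006]
h=cv2.convexHull(np.ascontiguousarray(w[:,:2]*1000,dtype=np.float32));print(cv2.fitEllipse(h))
s=cv2.inRange(f,(60,)*3,(120,)*3)
C=np.array([.5,-.03])
pl=q[(q[:,2]>.065)&(q[:,2]<.08)&(q[:,0]<.43)];print("plate",len(pl),pl.mean(0))
pg=q[(q[:,2]>.09)&(q[:,2]<.106)&(abs(q[:,0]-.594)<.02)&(abs(q[:,1]+.082)<.02)];print("peg",len(pg),pg.mean(0))
b=(P[...,2]>.004)&(P[...,2]<.022)&(hsv[...,2]<120)&(hsv[...,1]<60);b=cv2.morphologyEx((b*r).astype(np.uint8),cv2.MORPH_OPEN,np.ones((3,3)))
print("base",cv2.minAreaRect(np.ascontiguousarray(onz(im,np.argwhere(b)[:,::-1],.012)[:,:2]*1000,dtype=np.float32)))
cv2.imwrite("pics/c1.png",cv2.resize(f[155:275,240:358],None,fx=5,fy=5,interpolation=2))
E
```

```text
[336 174  17  18 246] [343.5 182.5] [ 0.6123 -0.1616  0.07  ]
[ 261  177   75   73 3941] [297.6 213.7] [ 0.5213 -0.0224  0.07  ]
[242 250   4   5  17] [243.6 251.9] [0.4123 0.1379 0.07  ]
[285 252  11   7  61] [290.1 254.8] [0.4008 0.003  0.07  ]
[333 267   5   5  21] [335. 269.] [ 0.3572 -0.1256  0.07  ]
((526.5104370117188, -23.6077880859375), 111.47760009765625) ((526.0579223632812, -23.894886016845703), (220.62161254882812, 220.92335510253906), 144.29080200195312)
((634.89990234375, -49.678077697753906), (265.6745910644531, 477.3728332519531), 77.31157684326172)
plate 50 [ 0.40460693 -0.00212826  0.07060702]
peg 20 [ 0.59569027 -0.07926875  0.09808553]
base ((525.5604248046875, -24.036041259765625), (308.55218505859375, 308.57550048828125), 78.1949691772461)
```

View pics/c1.png

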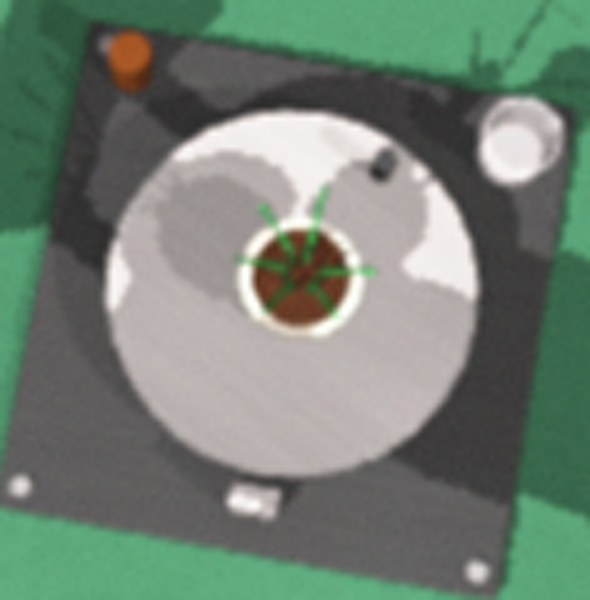

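The crop shows the wheel, the peg at (383,165) and the plate at (253,500). The numbers agree:
- The axle is at (0.526,-0.024), with fitted diameter 220.8 mm.
- The peg is at r = 89 mm, at -38.4°.
- The index direction is about 168.1°, from both the plate and the base square.

Next I'll close the gripper and test the motion timing and press stiffness on bare table.

```bash
cat >>h.py <<'E'
C=np.array([.526,-.024]);IDX=np.deg2rad(168.1);A0=np.deg2rad(-38.4)
T=np.array([-np.sin(A0),np.cos(A0)]);R0=np.array([np.cos(A0),np.sin(A0)])
ph=(A0+np.pi)/2;Q=[0,np.cos(ph),np.sin(ph),0]
TIP=.008
E
python3 - <<'E'
from bench import *
from h import *
close();print(state()["time"],state()["finger_gap"])
move_to([.36,.2,.05],Q);print(state()["time"],state()["ee_pos"])
move_l([.36,.2,TIP+.006],.15);s=state();print(s["time"],s["ee_pos"],s["ft_force"])
for z,v in((.002,.05),(.0,.05),(-.001,.05),(-.002,.05),(-.003,.05),(-.004,.05),(.006,.05),(-.004,.1),(.006,.1)):
    t=state()["time"];move_l([.36,.2,TIP+z],v);s=state();print(z,round(s["time"]-t,3),s["ee_pos"][2].round(4),s["ft_force"].round(1))
move_l([.36,.2,.13],.2);print(state()["time"])
E
```

```text
1.4417 0.0002857873773673596
3.0167 [0.36045261 0.20079342 0.05087749]
3.4083 [0.35967738 0.20033208 0.01397415] [-0.48617346  0.53244427 -0.5633232 ]
0.002 0.25 0.0107 [ 0.4 -0.  -0.6]
0.0 0.25 0.0084 [0.1 0.5 1.1]
-0.001 0.25 0.0083 [-2.4 -2.   7.5]
-0.002 0.25 0.0083 [-5.9 -2.4 14. ]
-0.003 0.25 0.0082 [-8.3 -4.9 20.4]
-0.004 0.25 0.0081 [-12.5  -5.7  26.5]
0.006 0.35 0.0139 [ 0.1 -0.1 -0.2]
-0.004 0.25 0.0082 [-5.1 -1.9 24.6]
0.006 0.25 0.0136 [ 0.4 -0.2 -0.3]
6.4917
```

```bash
cat >>h.py <<'E'
B=C+.06*R0
def peg(im):
    P=cloud(im).reshape(-1,3);r=np.hypot(*(P[:,:2]-C).T)
    q=P[(P[:,2]>.085)&(P[:,2]<.104)&(r>.074)&(r<.108)]
    if len(q)<5: return len(q),None,None
    m=np.median(q,0)[:2]-C;return len(q),np.arctan2(m[1],m[0]),np.hypot(*m)
E
python3 - <<'E'
from bench import *
from h import *
print("side0",peg(np.load("side0.npz")),"top0",peg(np.load("top0.npz")))
S=C+.09*R0-T*.033
move_to([*S,.22],Q);move_l([*S,.07+TIP],.2);s=state();print(s["time"],s["ee_pos"],S,s["ft_force"])
if np.hypot(*(s["ee_pos"][:2]-S))<.004:
    E=S+T*.065
    move_l([*E,.07+TIP],.09);print("flick end",state()["time"])
    move_l([*E,.15],.2);move_l([*B,.15],.15)
    for i in range(12):
        n=("side","top")[i%2];t=state()["time"];im=get_image(n);print(n,round(t,3),peg(im));np.savez(f"f{i}.npz",**im,t=t)
        hold(.05)
    cv2.imwrite("pics/f.png",np.hstack([cv2.resize(np.load(f"f{i}.npz")["frame"],(400,300)) for i in(10,11)]))
E
```

```text
side0 (42, np.float64(-0.6960107392163905), np.float64(0.0925079677443077)) top0 (22, np.float64(-0.6822305052916907), np.float64(0.08828796740874607))
8.7833 [ 0.57676446 -0.10554375  0.07964569] [ 0.57603453 -0.10576518] [-0.24363707  0.19935596  0.33463954]
flick end 9.6583
side 10.608 (33, np.float64(2.359574647285079), np.float64(0.08652313958492402))
top 10.708 (15, np.float64(2.513233729387928), np.float64(0.09354509662711571))
side 10.808 (36, np.float64(2.7229503589248245), np.float64(0.08740269433955047))
top 10.908 (0, None, None)
side 11.008 (41, np.float64(3.066875143397268), np.float64(0.08875242868699396))
top 11.108 (0, None, None)
side 11.208 (43, np.float64(-2.882877960271396), np.float64(0.08956325158081883))
top 11.308 (0, None, None)
side 11.408 (45, np.float64(-2.5709965451041694), np.float64(0.09161624994364351))
top 11.508 (13, np.float64(-2.4580948142402907), np.float64(0.08988326163287085))
side 11.608 (42, np.float64(-2.2644638448229713), np.float64(0.09236688745912111))
top 11.708 (19, np.float64(-2.1582413717718496), np.float64(0.08973188938937354))
```

View pics/f.png

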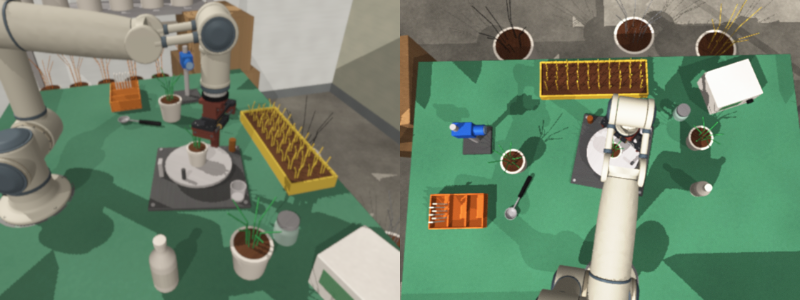

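The flick worked: the wheel turns CCW at about 1.6 rad/s and the picture shows it clear of the finger. Next I'll hover low over the brake spot, inside the peg's circle, and measure the slowing.

```bash
cat >>h.py <<'E'
def ang(im):  # side camera: shift off the visible flank to the peg's axis
    P=cloud(im).reshape(-1,3);r=np.hypot(*(P[:,:2]-C).T)
    q=P[(P[:,2]>.085)&(P[:,2]<.104)&(r>.078)&(r<.106)]
    if len(q)<8: return None
    m=np.median(q,0)[:2]-C+.004*np.array([.19,.98]);return np.arctan2(m[1],m[0]),np.hypot(*m),len(q)
E
python3 - <<'E'
from bench import *
from h import *
import pickle
D=[]
for i in(0,2,4,6,8,10):
    z=np.load(f"f{i}.npz");D.append((float(z["t"]),*ang(z)))
move_l([*B,.063+TIP],.2)
while state()["time"]<13.7:
    t=state()["time"];a=ang(get_image("side"))
    if a:D.append((t,*a))
    hold(.08)
pickle.dump(D,open("D.pkl","wb"));D=np.array(D)
D[:,1]=np.unwrap(D[:,1]);print(D.round(3))
p=np.polyfit(D[:,0]-11,D[:,1],2);print(p,(np.polyval(p,D[:,0]-11)-D[:,1]).round(3))
print(np.roots(p-[0,0,IDX+2*np.pi])+11,state()["time"],state()["ee_pos"],B,state()["ft_force"])
E
```

```text
[[10.608  2.322  0.089 33.   ]
 [10.808  2.679  0.088 36.   ]
 [11.008  3.022  0.088 41.   ]
 [11.208  3.359  0.088 43.   ]
 [11.408  3.68   0.089 45.   ]
 [11.608  3.997  0.089 42.   ]
 [12.35   4.818  0.09  44.   ]
 [12.483  4.817  0.09  45.   ]
 [12.617  4.82   0.09  42.   ]
 [12.75   4.816  0.09  44.   ]
 [12.883  4.818  0.09  44.   ]
 [13.017  4.816  0.09  44.   ]
 [13.15   4.817  0.09  44.   ]
 [13.283  4.816  0.09  42.   ]
 [13.417  4.818  0.09  44.   ]
 [13.55   4.821  0.09  43.   ]
 [13.683  4.818  0.09  44.   ]]
[-0.43134565  1.78358318  3.04719257] [-0.04   0.011  0.04   0.041  0.024 -0.025 -0.149 -0.073 -0.017  0.032
  0.058  0.074  0.071  0.054  0.021 -0.031 -0.09 ]
[13.06746398+3.16692506j 13.06746398-3.16692506j] 13.8167 [ 0.57303125 -0.0612691   0.07100692] [ 0.57302161 -0.06126887] [-0.42791859  0.13364499  0.81740182]
```

The wheel stopped as I lowered the finger, so something touched it. I'll find out what before trying again.

```bash
python3 - <<'E'
from bench import *
from h import *
im=get_image("side");np.savez("s2.npz",**im)
cv2.imwrite("pics/s2.png",cv2.resize(im["frame"][100:300,190:370],None,fx=3,fy=3,interpolation=2))
P=cloud(im)
r=np.hypot(P[...,0]-C[0],P[...,1]-C[1])
w=(r<.105)&(r>.045)&(abs(P[...,2]-.058)<.006);print("face z",np.median(P[w][:,2]),w.sum())
f=(np.hypot(P[...,0]-B[0],P[...,1]-B[1])<.03)&(P[...,2]>.055)&(P[...,2]<.2)
E
```

```text
face z 0.05690719304992736 2288
```

View pics/s2.png

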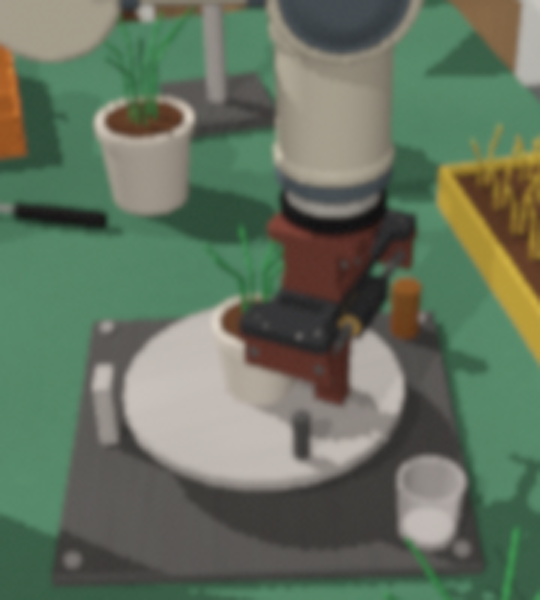

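```bash
python3 - <<'E'
from h import *
im=np.load("s2.npz");P=cloud(im)
X=P[...,:2]-B;a=X@T;b=X@R0;z=P[...,2]
m=(z>.066)&(z<.26)&(abs(a)<.12)&(abs(b)<.06);hsv=cv2.cvtColor(im["frame"],cv2.COLOR_BGR2HSV)
red=((hsv[...,0]<8)|(hsv[...,0]>172))&(hsv[...,1]>110)
for n,k in(("red",red&m),("dark",(hsv[...,2]<60)&m)):
  for lo in np.arange(-.11,.11,.02):
    s=k&(a>=lo)&(a<lo+.02)
    if s.sum()>8: print(n,"a",lo.round(2),s.sum(),"z",np.percentile(z[s],[3,50,97]).round(3),"b",np.percentile(b[s],[3,97]).round(3))
# tip bottom, pot centre
def pot(im):
    P=cloud(im);h=cv2.cvtColor(im["frame"],cv2.COLOR_BGR2HSV)
    s=(abs(P[...,2]-.1)<.015)&(h[...,1]<60)&(h[...,2]>120)&(np.hypot(P[...,0]-C[0],P[...,1]-C[1])<.06);return s.sum(),P[s].mean(0),P[s].min(0),P[s].max(0)
for n in("side0","f10","s2"):print(n,pot(np.load(n+".npz")))
E
```

```text
red a -0.09 221 z [0.146 0.159 0.176] b [-0.022  0.032]
red a -0.05 463 z [0.189 0.218 0.234] b [-0.023  0.03 ]
red a -0.03 94 z [0.084 0.218 0.235] b [-0.028  0.033]
red a -0.01 87 z [0.07  0.092 0.223] b [-0.006  0.032]
red a 0.01 10 z [0.19  0.194 0.2  ] b [0.018 0.022]
red a 0.07 26 z [0.151 0.161 0.168] b [-0.     0.029]
dark a -0.09 221 z [0.178 0.184 0.186] b [-0.026  0.032]
dark a -0.07 119 z [0.181 0.185 0.187] b [-0.025  0.032]
dark a -0.05 183 z [0.176 0.185 0.242] b [-0.017  0.023]
dark a -0.03 151 z [0.159 0.236 0.243] b [-0.026  0.034]
dark a -0.01 111 z [0.152 0.167 0.242] b [0.019 0.037]
dark a 0.01 67 z [0.156 0.167 0.241] b [0.019 0.033]
dark a 0.03 28 z [0.161 0.184 0.186] b [0.017 0.025]
dark a 0.05 62 z [0.176 0.184 0.186] b [0.01  0.033]
dark a 0.07 37 z [0.176 0.185 0.187] b [0.011 0.033]
side0 (np.int64(234), array([ 0.52012749, -0.05114438,  0.10063442]), array([ 0.49166352, -0.06137961,  0.08508009]), array([ 0.55432235, -0.01664452,  0.11496313]))
f10 (np.int64(237), array([ 0.52004736, -0.04654895,  0.10026955]), array([ 0.4911863 , -0.05654806,  0.08503001]), array([ 0.55702807, -0.02219356,  0.11494132]))
s2 (np.int64(109), array([ 0.50529472, -0.04507795,  0.09712981]), array([ 0.49046159, -0.05617181,  0.08508397]), array([ 0.53301736, -0.02159938,  0.11461794]))
```

The gripper body clears both the pot and the peg (lowest point 146 mm). So it was the 0.2 m/s descent overshooting its 5 mm gap, and the fingertip braked the wheel. I'll redo the flick from the peg's present place (-84°) and approach the hover slowly with a bigger gap.

```bash
cat >>h.py <<'E'
A0=4.818;T=np.array([-np.sin(A0),np.cos(A0)]);R0=np.array([np.cos(A0),np.sin(A0)])
ph=(A0-2*np.pi+np.pi)/2;Q=[0,np.cos(ph),np.sin(ph),0];B=C+.06*R0
E
python3 - <<'E'
from bench import *
from h import *
import pickle
S=C+.09*R0-T*.034;E=S+T*.066
p=state()["ee_pos"];move_l([p[0],p[1],.16],.15)
move_to([*S,.15],Q);move_l([*S,.076+TIP],.15);hold(.15);s=state();print(s["time"],s["ee_pos"],S,s["ft_force"])
if np.hypot(*(s["ee_pos"][:2]-S))<.004:
    move_l([*E,.076+TIP],.10);tf=state()["time"];print("flick end",tf)
    move_l([*E,.14],.15);move_l([*B,.14],.12);move_l([*B,.072+TIP],.07);print("hover",state()["time"],state()["ee_pos"])
    D=[]
    while state()["time"]<tf+4.2:
        t=state()["time"];a=ang(get_image("side"))
        if a:D.append((t,*a))
        hold(.1)
    pickle.dump(D,open("D2.pkl","wb"));D=np.array(D)
    D[:,1]=np.unwrap(D[:,1]);print(D.round(3))
    p=np.polyfit(D[:,0]-D[0,0],D[:,1],2);print(p,(np.polyval(p,D[:,0]-D[0,0])-D[:,1]).round(3),state()["time"],state()["ee_pos"])
E
```

```text
16.0333 [ 0.50259815 -0.11724482  0.08564363] [ 0.50167677 -0.11708265] [ 0.52187662  0.46433466 -0.33778042]
flick end 16.8417
hover 18.8917 [ 0.53266844 -0.0837338   0.08063339]
[[18.892 -2.687  0.089 43.   ]
 [19.042 -2.453  0.088 42.   ]
 [19.192 -2.202  0.089 44.   ]
 [19.342 -1.969  0.09  44.   ]
 [19.492 -1.736  0.09  45.   ]
 [19.642 -1.512  0.09  43.   ]
 [19.792 -1.299  0.09  47.   ]
 [19.942 -1.079  0.091 40.   ]
 [20.092 -0.872  0.09  45.   ]
 [20.242 -0.664  0.09  44.   ]
 [20.392 -0.465  0.091 38.   ]
 [20.542 -0.274  0.09  39.   ]
 [20.692 -0.076  0.09  37.   ]
 [20.842  0.088  0.09  22.   ]
 [20.992  0.316  0.092 20.   ]]
[-0.10386781  1.63738315 -2.68679089] [-0.     0.009 -0.003 -0.002 -0.006 -0.005  0.001 -0.003  0.001 -0.001
  0.001  0.006 -0.     0.023 -0.022] 21.1417 [ 0.5323301  -0.08366841  0.08000989]
```

```bash
python3 - <<'E'
from bench import *
from h import *
import pickle
from scipy.optimize import least_squares
D=pickle.load(open("D2.pkl","rb"));p=np.array([-.104,1.637,-2.687]);t0=18.892
move_l([*B,.064+TIP],.03)
G=IDX
def cross(D):
    A=np.array(D);th=A[:,1].copy()
    pred=np.polyval(p,A[:,0]-t0);th+=2*np.pi*np.round((pred-th)/(2*np.pi))
    f=lambda q:(np.polyval(q,A[:,0]-t0)-th)*np.exp((A[:,0]-A[-1,0])/3)
    q=least_squares(f,p,loss="soft_l1",f_scale=.015).x
    r=np.roots(q-[0,0,G]);r=r[abs(r.imag)<1e-9].real;r=r[r>0]
    return q,(r.min()+t0 if len(r) else None),th
LEAD=.19;log=[]
while True:
    q,tc,_=cross(D);t=state()["time"];log.append((round(t,2),tc and round(tc,3),len(D)))
    if tc and t+.15>tc-LEAD: break
    if t>27: break
    a=ang(get_image("side"))
    if a:D.append((t,*a))
    hold(.04)
w=tc-LEAD-state()["time"]
if w>.004: hold(w)
ts=state()["time"];move_l([*B,.054+TIP],.1)
s=state();print("brake",ts,s["time"],s["ft_force"],s["ee_pos"])
b=[]
for i in range(3):
    t=state()["time"];im=get_image("side");b.append((t,ang(im)));hold(.08)
np.savez("b.npz",**im)
print(log[::3]+log[-2:]);print(np.array(D)[14:].round(3));print(q,"w at tc",np.polyval(np.polyder(q),tc-t0))
print([(x,a and a[0]-IDX,a and a[1:]) for x,a in b])
cv2.imwrite("pics/b.png",cv2.resize(im["frame"][150:310,190:370],None,fx=3,fy=3,interpolation=2))
E
```

```text
brake 23.5333 23.7833 [ 0.78816202 -0.17739841 13.84149321] [ 0.53513842 -0.08440314  0.06624592]
[(21.56, np.float64(23.865), 15), (21.83, np.float64(23.865), 15), (22.11, np.float64(23.865), 15), (22.38, np.float64(23.865), 15), (22.66, np.float64(23.865), 15), (22.93, np.float64(23.865), 15), (23.21, np.float64(23.695), 16), (23.3, np.float64(23.706), 17), (23.39, np.float64(23.72), 18)]
[[20.992  0.316  0.092 20.   ]
 [23.117  2.485  0.092  8.   ]
 [23.208  2.549  0.09  21.   ]
 [23.3    2.61   0.089 33.   ]]
[-0.09463172  1.62005257 -2.68176498] w at tc 0.7063219831041578
[(23.7833, np.float64(-0.0920020965634123), (np.float64(0.0880254674401416), 36)), (23.9167, np.float64(-0.08952730196321523), (np.float64(0.08798410364314926), 41)), (24.05, np.float64(-0.09118534928392519), (np.float64(0.08810116532423477), 40))]
```

View pics/b.png

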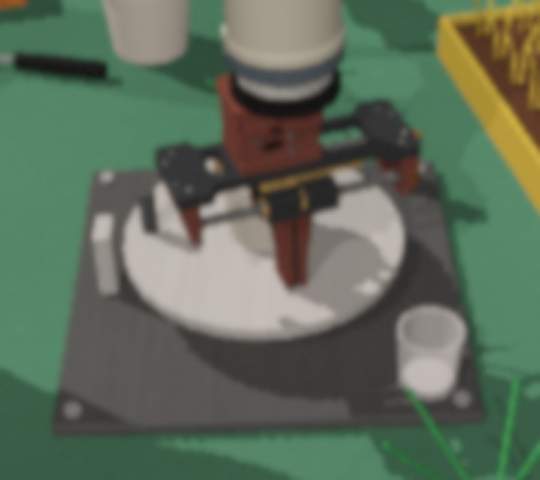

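The wheel stopped with the peg beside the plate. In the crop the peg is at (147,215) and the plate at (105,255), about -0.09 rad from the index. I'll check the sideways load before lifting, so the release doesn't turn the wheel.

```bash
python3 - <<'E'
from bench import *
from h import *
s=state();p=s["ee_pos"];print(s["time"],p,s["ft_force"],B)
f=s["ft_force"]
# shift the target so the sideways load is near zero (~6 N/mm), staying pressed
off=p[:2] if np.hypot(*f[:2])>2 else B
move_l([*off,.0555+TIP],.05);s=state();print(s["ee_pos"],s["ft_force"],ang(get_image("side"))[0]-IDX)
E
```

```text
24.1833 [ 0.53513115 -0.08439054  0.06624961] [ 0.44662019 -0.54826874 14.75093107] [ 0.53232489 -0.0836657 ]
[ 0.53420912 -0.08427763  0.06626777] [ 1.33320193 -1.22096165 10.03145913] -0.10043643492040388
```

```bash
python3 - <<'E'
from bench import *
from h import *
p=state()["ee_pos"]
move_l([p[0],p[1],.15],.25);print(state()["time"],ang(get_image("side"))[0]-IDX)
move_l([p[0],p[1],.26],.3)
move_to([.36,.25,.30],Q)
s=state();print(s["time"],s["ee_pos"])
top=get_image("top");side=get_image("side");np.savez("e.npz",**top)
print("top",[peg(top),peg(top)[1]-IDX if peg(top)[1] else 0],"side",ang(side)[0]-IDX)
f=top["frame"];cv2.imwrite("pics/e.png",cv2.resize(f[155:275,240:358],None,fx=5,fy=5,interpolation=2))
def pot(im):
    P=cloud(im);r=np.hypot(P[...,0]-C[0],P[...,1]-C[1]);s=(P[...,2]>.105)&(P[...,2]<.126)&(r<.05);return P[s].min(0)/2+P[s].max(0)/2
print(pot(np.load("top0.npz")),pot(top))
E
```

```text
24.9833 -0.15536444300957353
26.9667 [0.36044206 0.24947796 0.29934421]
top [(18, np.float64(2.7623139235175183), np.float64(0.0917478346722012)), np.float64(-0.1715845490849497)] side -0.196367631474208
[ 0.52255867 -0.02583778  0.11796752] [ 0.52584334 -0.0217825   0.11681864]
```

View pics/e.png

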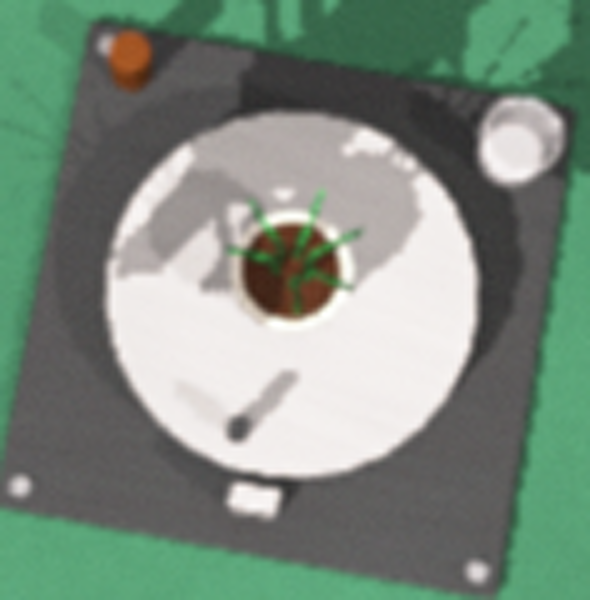

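Lifting turned the wheel back by about 0.07 rad, so the peg is now just off the plate. The cause is that pressing down deflects the arm outward along the base radius, which was tangential to the wheel at that brake spot. With 24 s left I'll repeat the flick and coast, and brake on the far side, where that deflection is purely radial.

```bash
cat >>h.py <<'E'
u=C/np.hypot(*C);B=C+.06*u
def quat(a): 
    ph=(a+np.pi)/2;return [0,np.cos(ph),np.sin(ph),0]
QB=quat(np.arctan2(u[1],u[0]))
E
python3 - <<'E'
from bench import *
from h import *
import pickle
a,r,n=ang(get_image("side"));print("peg",a-IDX,r)
T=np.array([-np.sin(a),np.cos(a)]);R=np.array([np.cos(a),np.sin(a)])
S=C+.09*R-T*.034;E=S+T*.066
QF=quat(a-np.pi)
move_to([*S,.14],QF);move_l([*S,.076+TIP],.12);hold(.1);s=state();print(s["time"],s["ee_pos"],S,s["ft_force"],ang(get_image("side")))
if np.hypot(*(s["ee_pos"][:2]-S))<.004:
    move_l([*E,.076+TIP],.08);tf=state()["time"];print("flick end",tf)
    move_l([*E,.15],.2);move_l([*B,.165],.17,QB);move_l([*B,.072+TIP],.09);print("hover",state()["time"],state()["ee_pos"])
    D=[]
    for i in range(6):
        t=state()["time"];im=get_image("side");x=ang(im)
        if x:D.append((t,*x))
        hold(.05)
    pickle.dump(D,open("D3.pkl","wb"));D=np.array(D)
    D[:,1]=np.unwrap(D[:,1]);print(D.round(3),state()["time"])
E
```

```text
peg -0.19566460601501934 0.0880909164527802
29.2333 [0.45724254 0.042697   0.08526283] [0.45656803 0.04259731] [0.51066568 0.0854339  0.40433425] (np.float64(2.460892272948962), np.float64(0.09683754804108244), 106)
flick end 30.2583
hover 32.9 [ 0.58645849 -0.02678021  0.08092383]
[[32.9    1.509  0.091 14.   ]
 [33.     1.598  0.09  38.   ]
 [33.1    1.709  0.09  35.   ]
 [33.2    1.828  0.089 32.   ]
 [33.3    1.931  0.09  35.   ]
 [33.4    2.052  0.089 33.   ]] 33.5
```

```bash
python3 - <<'E'
from bench import *
from h import *
import pickle
D=[d for d in pickle.load(open("D3.pkl","rb")) if d[3]>20];t0=33.4
move_l([*B,.064+TIP],.03);print(state()["time"],state()["ee_pos"])
G=IDX-.115
def cross():
    A=np.array(D);x=A[:,0]-t0;q=np.polyfit(x,A[:,1]+.09*x**2,1);q=np.array([-.09,*q])
    return q,np.roots(q-[0,0,G]).real.min()+t0
while True:
    q,tc=cross();t=state()["time"]
    if t+.11>tc: break
    a=ang(get_image("side"))
    if a and a[2]>20 and abs(a[0]-np.polyval(q,t-t0))<.08:D.append((t,*a))
    hold(.02)
if tc-t>.004:hold(tc-t)
ts=state()["time"];move_l([*B,.055+TIP],.1);s=state()
print("brake",ts,tc,s["time"],s["ft_force"],s["ee_pos"],B,"w",np.polyval(np.polyder(q),tc-t0))
print(np.array(D)[-6:].round(3))
for i in range(2):
    print(state()["time"],ang(get_image("side"))[0]-IDX);hold(.1)
print(state()["ft_force"],state()["ee_pos"])
E
```

```text
33.9167 [ 0.58567496 -0.0267085   0.07150703]
brake 34.1417 34.13863083928814 34.3917 [-2.02184839  0.1867846  12.5164587 ] [ 0.58768709 -0.02691497  0.06628602] [ 0.58593764 -0.0267348 ] w 0.9737060485026752
[[33.1    1.709  0.09  35.   ]
 [33.2    1.828  0.089 32.   ]
 [33.3    1.931  0.09  35.   ]
 [33.4    2.052  0.089 33.   ]
 [33.917  2.598  0.089 36.   ]
 [33.983  2.667  0.088 37.   ]]
34.3917 -0.04402439476120357
34.5417 -0.05015669768995723
[-1.31221854  0.08093106 12.19603888] [ 0.58769034 -0.02690758  0.06628259]
```

```bash
python3 - <<'E'
from bench import *
from h import *
move_l([*B,.16],.2);print(state()["time"],ang(get_image("side"))[0]-IDX)
move_l([*B,.27],.3);move_to([.36,.25,.30],QB)
for i in range(2):
    top=get_image("top");side=get_image("side");print(state()["time"],"top",peg(top)[1]-IDX,"side",ang(side)[0]-IDX);hold(.7)
print(state()["dq"].round(3))
cv2.imwrite("pics/g.png",cv2.resize(top["frame"][155:275,240:358],None,fx=5,fy=5,interpolation=2))
E
```

```text
35.325 -0.0436440953525703
37.3333 top -0.029342463138219088 side -0.046920882118400176
38.1333 top -0.028579348247775194 side -0.03623091722292182
[-0.     0.001  0.     0.002  0.001 -0.001]
```

View pics/g.png

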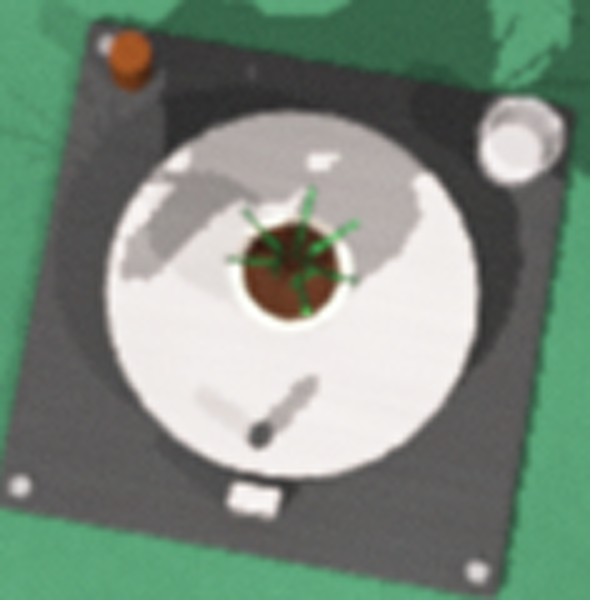

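The wheel is at rest with the peg at (261,434), in front of the plate at (254,498). It is about 3 mm off centre; the pot is upright at the centre, and the vial and beaker haven't moved.

```bash
python3 -c "
from bench import *
print(job_done())"
```

```text
the job is handed in; nothing more can be done
None
```

The job is handed in: the wheel is at rest with the peg about 3 mm off the index centre (the plate allows ±14 mm), after coasting untouched for about 4 s, but this took three flicks rather than the one asked for. On the first, my fingertip touched the wheel too early and stopped it. On the second, lifting the finger after braking turned the wheel back until the peg sat just off the plate.

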